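Check the hardness of a resin sample: lock the stage, hold the gauge on the mark

TASK

Check the cure of the cast resin puck with the hand hardness gauge. Slide the sample carriage fully home against its end stop and drop the loose lock pin (the one with the tall flat-sided head, not the short dowel beside it) through the clevis lug and the carriage's ear until its flange sits on the lug, and let go of it. Then lift the gauge out of its stand, set its foot upright and centred in the ring marked on the puck, press gently until the sprung grip has sunk about halfway (5 mm of its 10), and finish there, still holding the gauge pressed on; leave the other things on the bench alone.

Things in the scene. Friction and masses are not known exactly. Their poses are not given: they have to be found in the camera images.
- stage: Sample stage fixed to the bench: aluminium base 134 x 78 x 12 mm with a steel rail along its x axis, an end stop at its +x end, and on its +y side an open steel clevis (lug above, boss below, 40 mm high in all, 34 x 36 mm from above). Origin: bench level, middle of the rail. +x is the way the carriage is pushed home; z up.
- carriage (a joint): Slide of the steel sample carriage along the stage's rail, m. 0 = home against the end stop, where its ear's hole lies between the lug and the boss; up to 0.030 drawn back along the stage's -x. Starts partly drawn back. Stays where it is left: about 2.5 N of friction.
- thumb_plate (a point): Point on the rear (-x) face of the carriage's upright thumb plate (36 mm wide along y, 8 mm thick, top 12 mm above this point at 102 mm over the bench), the face to push towards the stage's +x. Axes as the stage. Moves with the carriage; behind it only the low base. A water bath 150 mm high stands some 0.1 m off on the stage's -y side.
- lock_hole (a point): Centre of the mouth of the lock hole, on the top of the clevis lug (40 mm above the bench); z up. The hole is 9.5 mm in the 8 mm lug, 10 mm in the carriage's ear and in the boss below (vertical, free depth 40 mm when the carriage is home).
- mark (a point): Centre of the drawn ring (26 mm across, thin dark line with four ticks) on the flat top of the hard, pale cast resin puck (48 mm dia, 20 mm high) clamped on the carriage; z up, 50 mm above the bench. Moves with the carriage.
- lock_pin: Loose steel lock pin, 45 g, standing in a hole of the pin block: stem 8 mm dia, reaching 34 mm below the origin, with a tapered tip; flange 20 mm dia, 4 mm thick; above it a flat-sided head 14 mm thick (along its y), 22 mm wide (along x), from 4 to 36 mm above the origin. Origin: underside of the flange, on the axis; z up along the stem.
- dowel: Short locating dowel with a low domed round head (20 mm dia, 10 mm high), in the other hole of the pin block, 60 mm from the lock pin. Not needed. Origin: underside of its head.
- pin_block: Aluminium block 44 x 112 x 40 mm fixed to the bench, two holes 60 mm apart along its y for the pins; the two pins may stand either way round. Origin: centre of its underside.
- gauge: Hand hardness gauge (dial durometer), about 0.23 kg, standing upright in its stand. Origin: centre of the flat underside of its round foot (18 mm dia; a fine sprung indenter sticks out 2 mm, under 1.5 N). Dial case 56 mm dia, 21 mm thick, 38 to 94 mm up, facing -x; spindle 16 mm; sprung grip on top. z up.
- grip_mid (a point): Middle of the gauge's black grip, 133 mm above the foot when unpressed: a block 28 mm thick (along its y, grooved flat sides), 34 mm wide (along x), 42 mm tall, on the gauge's axis. It slides down with the grip when pressed.
- gauge_grip (a joint): How far the sprung grip has sunk on the gauge's spindle, m: 0 = free (up against its stop), 0.010 = bottomed. The spring pushes 6 N at 0 and rises to 10 N at 0.010.
- gauge_stand: Black stand 54 x 54 x 36 mm fixed to the bench with a 21 mm hole through it: the gauge's stem hangs in it, foot 28 mm below the stand's top, its collar resting on top. Lift the gauge straight up by at least 30 mm to clear it. Gauge top 162 mm over the bench; nothing near the way is above 220 mm. Origin: centre of its underside.
- loupe: Black loupe standing on its skirt, 44 mm dia, 40 mm high, on the 72 mm high wooden drawer box; bystander.
- forceps: Steel forceps, 114 mm long, lying on the 72 mm high wooden drawer box; bystander.
- marker: Black and white marker pen lying down, 135 mm long; bystander.
- timer: Small white lab timer lying flat, 62 x 66 x 19 mm; bystander.
- dropper: White dropper bottle, 36 mm dia, 98 mm high; bystander.
- slides: White slide packet, 30 x 82 x 30 mm; bystander.
- spare_cassette: Small tissue cassette, 28 x 46 x 14 mm; bystander.

How it is judged:
By the outcome, as a careful person would: the job done as asked, in the order asked, and still so for the second after the job is handed in, while the arm keeps its last pose, push and grip.
It also fails if it takes over 72 s, if anything falls off the work surface, if the arm or the gripper's body presses on something with over 40 N, if the wrist force passes 120 N, or if a joint passes its speed limit or range.

ROBOT

A 6-joint arm with a two-finger parallel gripper is mounted at the origin on the work surface; the furniture and walls round the work are solid. World frame = base frame: x ahead of the robot, y to its left, z up, the work surface at z = 0. Lengths are in m, angles in rad, forces in N, time in s.
With the tool pointing down it reaches from about 0.375 to 0.975 m from the base axis. Payload 3.8 kg.
Tool frame: the origin (TCP) lies between the finger pads; the fingertips stand 17 mm ahead of it and the grasp point (between the pads) lies 2 mm behind it (env.finger_overhang is the z of the fingertips in the tool frame, in m); z points along the fingers, y is the line along which they close (so a half turn about z gives the same grasp; the last joint's range is limited). The gripper opens to 88 mm and grips with 3 to 60 N. Pads are 18 mm wide; open, the fingers measure 123 mm over their backs; the gripper's body (75 mm by 187 mm) begins 45 mm behind the grasp point.
Start: joints at [-1.261, 0.264, 1.604, -0, 1.274, -0.037], TCP at [0.229, -0.635, 0.256] pointing down, gripper open.
Joint ranges: [-2.63, 2.63], [-0.94, 2.18], [0.31, 2.57], [-1.31, 4.45], [0, 2.66], [-2.55, 2.55]. Speed limits (rad/s): [2.57, 2.57, 3.14, 3.14, 3.14, 3.14].

INTERFACE

Orientations are given as a 3x3 rotation matrix whose columns are the frame's x, y, z axes.
In Python, from plant import env, vision gives the robot as it stands.
- The arm moves only by the shell command python3 -m handwheel 'ROWS' [FORCE]. ROWS is text: rows parted by semicolons, each of 7 numbers parted by spaces: the shift along the tool's x, y, z normalised to -1 to 1, where 1 is 3 cm, then the turn, a rotation vector about the tool's x, y, z normalised to -1 to 1, where 1 is 0.15 rad, then the finger opening in mm, from 0 to 88.1. A call has exactly 10 rows; each row shifts and turns the commanded pose from where the row before left it, along the tool's axes as they then stand; what a row does not reach is not made up. A row lasts 1/8 s, in which the tool goes at most 62.5 mm and 10.7 degrees, less where a joint would pass 70% of its speed; a pose out of reach is approached as far as the arm can. A call with a number of a shift or a turn outside -1 to 1 is refused whole. A call with a gripper value outside its range is refused whole. The fingers move at their own pace and stop on an object; FORCE is the grip in N (left out, the last holds). Time passes only in rows, so rows that do not move let the fingers close, or fill a call up. It gives the time, the measured TCP pose, the force, the opening and the grip force at its end, in the units of the state.
- env.get_state(): the state, without advancing time (a new reading comes with each control period).
- vision.read_camera(name): name is "scene" or "top" or "wrist"; returns (picture, depth): 400x640x3 uint8, blue, green, red; 400x640 float32, m along the optical axis (not along the pixel's ray), 0 where there is no reading.
- vision.calibration(name): a dict with "fovy" (degrees; the focal length in pixels is half the picture's height over the tangent of half this angle, whatever the lens; pixels are square), "cx", "cy" (the principal point, pixels), "k1" (the pictures are not rectified: a ray, as slopes to the right and down, at radius r is drawn at 1 + k1 r^2 times it, then the intrinsics apply), "world_to_cam" (4x4, takes a point from world to camera coordinates); the wrist camera has in their place "hand_eye" (4x4, takes a point from camera to tool coordinates, whose origin is the TCP and whose axes are the flange's). Camera axes: x right, y down, z forward; pixel columns grow to the right and rows downward; lengths in m; the calibration is good to about 2 mm. A picture is of the moment at which its call begins: read the wrist's pose just before it. calibration takes no time and is no camera call.
- env.job_done(): hands the job in; it is judged then, once.
The state is a dict: "time_s": time; "joints": joint angles; "joint_velocities": joint speeds; "joint_efforts": joint torques, N m; "ee_pos": TCP position; "ee_rot": TCP orientation; "ft_force": force on the tool from outside, world axes, zero at the start; "torque": the same for the moment, N m; "opening": finger opening in m; "finger_force": force on a finger pad.
Only numpy, scipy, OpenCV 4.12 (cv2) and the standard library are available. Lean on these libraries where they do the work, as an engineer would, in place of code of your own. Each camera call takes 0.05 s, during which the arm holds its last target. There are 200 camera calls.

## Working session

There is one attempt and no reset: what is moved stays moved. The work goes in short steps, Python scripts to look and compute and a shell command to move; the robot and the scene stay as the last step left them, time stands still between calls to the robot, and variables do not carry over. Pictures are saved under pics/ and viewed, at most 10 in all, crops included, and the job is handed in when it is done.

```bash
ls; mkdir -p pics; cat > h.py <<'E'
import numpy as np, cv2
from plant import env, vision
def cam(name):
    s=env.get_state(); img,d=vision.read_camera(name); c=vision.calibration(name)
    if name=="wrist":
        T=np.eye(4); T[:3,:3]=np.array(s["ee_rot"]); T[:3,3]=s["ee_pos"]
        M=T@np.array(c["hand_eye"])
    else: M=np.linalg.inv(np.array(c["world_to_cam"]))
    f=200/np.tan(np.radians(c["fovy"])/2)
    return img,d,dict(M=M,f=f,cx=c["cx"],cy=c["cy"],k1=c["k1"])
def ray(c,u,v):
    K=np.array([[c["f"],0,c["cx"]],[0,c["f"],c["cy"]],[0,0,1.]])
    p=cv2.undistortPoints(np.array([[[u,v]]],float),K,np.array([c["k1"],0,0,0.]))[0,0]
    return p
def at_depth(c,u,v,z):
    p=ray(c,u,v); return (c["M"]@np.array([p[0]*z,p[1]*z,z,1]))[:3]
def at_z(c,u,v,z):
    p=ray(c,u,v); r=c["M"][:3,:3]@np.array([p[0],p[1],1]); o=c["M"][:3,3]
    return o+r*(z-o[2])/r[2]
def cloud(d,c):
    v,u=np.mgrid[0:400,0:640]
    K=np.array([[c["f"],0,c["cx"]],[0,c["f"],c["cy"]],[0,0,1.]])
    p=cv2.undistortPoints(np.stack([u,v],-1).reshape(-1,1,2).astype(float),K,np.array([c["k1"],0,0,0.])).reshape(400,640,2)
    P=np.concatenate([p*d[...,None],d[...,None]],-1)
    return P@c["M"][:3,:3].T+c["M"][:3,3]
E
python3 - <<'E'
from h import *
for n in ["top","scene"]:
    i,d,c=cam(n); cv2.imwrite(f"pics/{n}.png",i); np.save(f"pics/{n}_d.npy",d); print(n,c["M"].round(3).tolist(),c["f"])
s=env.get_state();print(s["time_s"],s["ee_rot"],env.finger_overhang)
E
```

```text
pics
top [[0.012, -0.99, 0.143, 0.324], [-1.0, -0.014, -0.012, -0.013], [0.014, -0.143, -0.99, 1.522], [0.0, 0.0, 0.0, 1.0]] 421.7689858045012
scene [[1.0, -0.001, 0.028, 0.482], [-0.02, -0.712, 0.702, -0.938], [0.02, -0.702, -0.712, 1.044], [0.0, 0.0, 0.0, 1.0]] 468.87332520748845
0.1 [[ 9.40461286e-01  3.39900178e-01 -6.61409311e-04]
 [ 3.39900821e-01 -9.40459353e-01  1.90698898e-03]
 [ 2.61573219e-05 -2.01826288e-03 -9.99997963e-01]] 0.017
```

View pics/top.png

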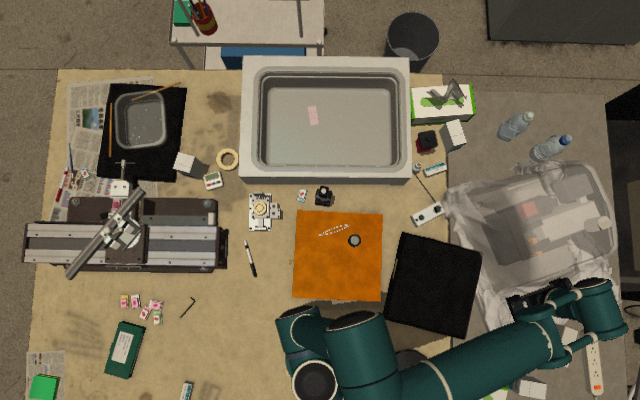

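View pics/scene.png

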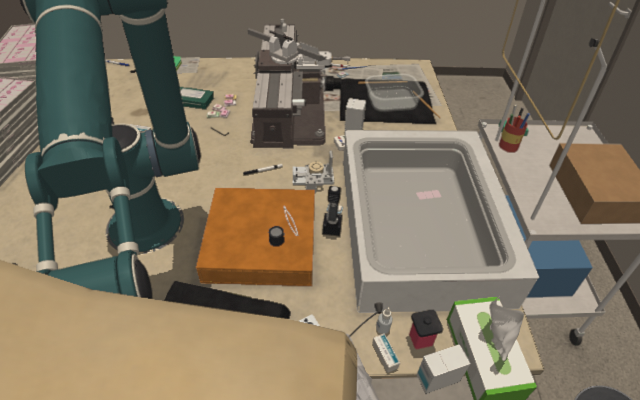

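```bash
python3 - <<'E'
import cv2,numpy as np
t=cv2.imread("pics/top.png");s=cv2.imread("pics/scene.png")
a=cv2.resize(t[180:240,235:345],(550,300),interpolation=cv2.INTER_CUBIC)
b=cv2.resize(t[180:240,400:450],(250,300),interpolation=cv2.INTER_CUBIC)
e=cv2.resize(s[140:240,280:360],(240,300),interpolation=cv2.INTER_CUBIC)
g=cv2.resize(s[290:390,290:470],(540,300),interpolation=cv2.INTER_CUBIC)
z=np.zeros((300,20,3),np.uint8)
cv2.imwrite("pics/m.png",np.vstack([np.hstack([a,b]),np.hstack([e,g,z])]))
from h import *
i,d,c=cam("top");P=cloud(d,c)
for u,v in [(262,210),(324,188),(420,217),(437,208),(428,213)]: print(u,v,P[v,u].round(3))
E
```

```text
262 210 [0.509 0.195 0.052]
324 188 [ 0.571 -0.02   0.161]
420 217 [ 0.492 -0.36   0.053]
437 208 [ 0.52  -0.413  0.084]
428 213 [ 0.508 -0.392  0.041]
```

View pics/m.png

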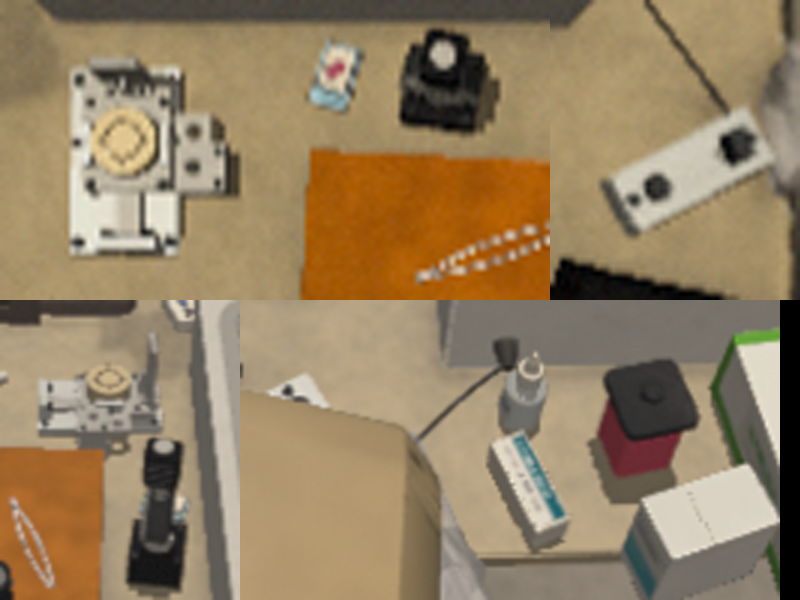

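```bash
python3 -m handwheel '.9 -.5 -.17 0 0 0 88;.9 -.5 -.17 0 0 0 88;.9 -.5 -.17 0 0 0 88;.9 -.5 -.17 0 0 0 88;.9 -.5 -.17 0 0 0 88;.9 -.5 -.17 0 0 0 88;.9 -.5 -.17 0 0 0 88;.9 -.5 -.17 0 0 0 88;.9 -.5 -.17 0 0 0 88;0 0 0 0 0 0 88' 20
python3 - <<'E'
from h import *
i,d,c=cam("wrist");cv2.imwrite("pics/w1.png",i);np.save("pics/w1d.npy",d)
import pickle;pickle.dump(c,open("pics/w1.pkl","wb"))
print(vision.calibration("wrist"))
i,d,c=cam("top");P=cloud(d,c)
# heights in stage region
m=(P[...,0]>.4)&(P[...,0]<.66)&(P[...,1]>.1)&(P[...,1]<.28)
for v in range(186,232):
    print(v,P[v,262,0].round(3),(P[v,240:292,2]*1000).astype(int)[::2])
E
```

```text
time_s: 1.4
ee_pos: [0.4132, -0.424, 0.3019]
ee_rot: [[0.939, 0.343, 0.001], [0.343, -0.939, -0.0], [0.0, 0.0, -1.0]]
ft_force: [0.0, -0.9, 0.2]
opening: 0.0879
finger_force: 0.0
{'fovy': 62.768122769900074, 'cx': 320.3663712637261, 'cy': 196.9922130066723, 'k1': -0.01892572943539229, 'hand_eye': array([[-3.96074505e-04, -9.53580524e-01, -3.01137886e-01,
         7.77405951e-02],
       [ 9.99999859e-01, -2.71226789e-04, -4.56395132e-04,
         2.11064740e-04],
       [ 3.53532847e-04, -3.01138025e-01,  9.53580497e-01,
        -1.27302744e-01],
       [ 0.00000000e+00,  0.00000000e+00,  0.00000000e+00,
         1.00000000e+00]])}
186 0.604 [ 5  0  4  3  1  0  1 -3 -3  1  6 -1  1 -2 -1 -5  1  2 -2  1 -4 -1 -1 -2
  1  0]
187 0.601 [ 1 -6  0 -1 -5  2  1  2 -1  7  0 -5 -4 -2 -2  0  0 -3 -2  6  9 -2  2  0
 -5  0]
188 0.596 [  0   1  -2   1   7   2  -1   2   2   6  -1   2   3 -11  -1   4  -1   0
   1  -3  -1  -2   4  -4   3   0]
189 0.593 [ 0  0 -6  6  3 -2  1  1  3 -1  0  1  6 -1  2  0  4  6 -1  4 -1 -1 -2  1
  5  2]
190 0.589 [ 0  0  0  2 -1  3  0  1 -2 -5 -2 -1  3  5  0 -4  0  3  0 -3
[... 3360 characters left out ...]
    7    2]
225 0.459 [   0   -3    1    5    3   15    7    6   19   19   22   19    7   11
    9   16    0    0    1    5   -6 1521    3   -4   -4    0]
226 0.456 [ 3  4 -2  0  8 13 13 11 33 15 15 15 27  9 13 14 -1  0  0  4 -4 -4 -2  4
  2  2]
227 0.452 [ 1 -6  0 -4  0 13 13  8 31 22 17 17 31 15 12 13  8 -5 -1  8  0 -3 -1  3
 -3  1]
228 0.448 [-1 -7  0 -2  2  9 16 34 29 33 36 28 39 26 14 11 -3  1 -2 -4  0  2  0  0
  0 -4]
229 0.444 [ 4 -4 -1  4  3 17  9 32 27 34 36 32 33 26 11 10  1 -6  0  8  2  0  0  1
 -1  4]
230 0.441 [-1  2  0 -2  0 15 17 30 31 26 26 23 23 23  9  8 -2 -8  1  0  4  2  2  1
  2 -4]
231 0.439 [ 5  3  4 -6  0  5  0 -1  2  6 -1  2  2  0 -2  0 -4 -4 -3  1  2 -6  6  0
 -3  3]
```

View pics/w1.png

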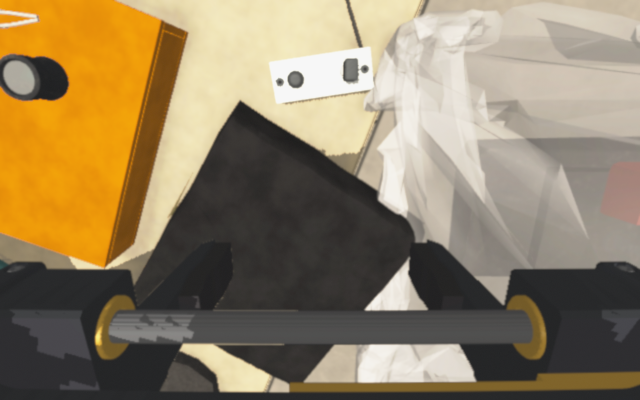

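```bash
python3 -m handwheel '0 -1 0 0 0 1 40;0 -1 0 0 0 1 40;0 -1 0 0 0 .33 40;.16 -1 -.06 0 0 0 20;.16 -1 -.06 0 0 0 20;.16 -1 -.06 0 0 0 20;.16 -1 -.06 0 0 0 20;.16 -1 -.06 0 0 0 20;.16 -1 -.06 0 0 0 20;.16 -1 -.06 0 0 0 20' 20
python3 -m handwheel '.16 -1 -.06 0 0 0 0;.16 -1 -.06 0 0 0 0;.16 -1 -.06 0 0 0 0;.16 -1 -.06 0 0 0 0;.16 -1 -.06 0 0 0 0;.16 -1 -.06 0 0 0 0;.16 -1 -.06 0 0 0 0;.16 -1 -.06 0 0 0 0;.16 -1 -.06 0 0 0 0;0 0 0 0 0 0 0' 20
python3 - <<'E'
from h import *
import pickle
i,d,c=cam("wrist");cv2.imwrite("pics/w2.png",i);np.save("pics/w2d.npy",d);pickle.dump(c,open("pics/w2.pkl","wb"))
P=cloud(d,c)
m=(P[...,0]>.56)&(P[...,1]>-.2)&(P[...,1]<.3)&(P[...,2]>.1)&(P[...,0]<.75)
m&=(P[...,2]>.14)&(P[...,2]<.16)
q=P[m]
for y in np.arange(-.1,.3,.05):
    r=q[abs(q[:,1]-y)<.01]
    if len(r): print(y,np.percentile(r[:,0],[0,2,10,50]).round(3),np.median(r[:,2]).round(3))
E
```

```text
time_s: 2.75
ee_pos: [0.4284, -0.1279, 0.3139]
ee_rot: [[1.0, -0.004, -0.001], [-0.004, -1.0, -0.0], [-0.001, 0.0, -1.0]]
ft_force: [0.1, 0.4, 0.3]
opening: 0.0196
finger_force: 0.0
time_s: 4.0
ee_pos: [0.4731, 0.1424, 0.33]
ee_rot: [[1.0, -0.001, -0.001], [-0.001, -1.0, -0.0], [-0.001, 0.0, -1.0]]
ft_force: [-1.0, -0.1, -0.2]
opening: 0.0007
finger_force: 0.0
-0.1 [0.61  0.61  0.611 0.619] 0.148
-0.05 [0.61  0.61  0.611 0.618] 0.148
0.0 [0.56  0.561 0.565 0.613] 0.148
0.05000000000000002 [0.609 0.609 0.61  0.617] 0.148
0.1 [0.609 0.609 0.61  0.617] 0.148
0.15 [0.609 0.609 0.609 0.617] 0.148
0.20000000000000004 [0.608 0.608 0.609 0.617] 0.148
0.25 [0.607 0.608 0.609 0.617] 0.148
```

View pics/w2.png

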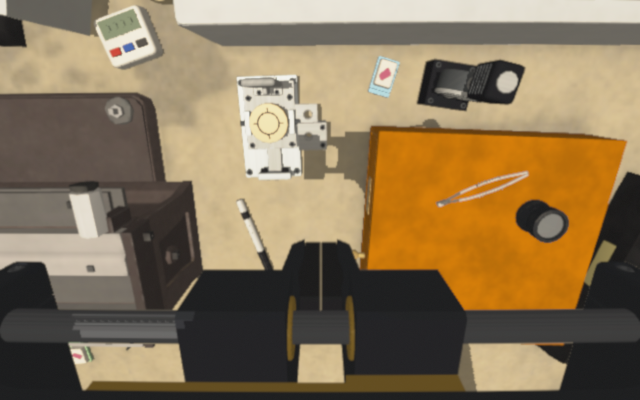

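```bash
python3 - <<'E'
from h import *
import pickle
i=cv2.imread("pics/w2.png");d=np.load("pics/w2d.npy");c=pickle.load(open("pics/w2.pkl","rb"));P=cloud(d,c)
R=(P[...,0]>.4)&(P[...,0]<.6)&(P[...,1]>.1)&(P[...,1]<.3)
def rect(m,n):
    q=P[m&R][:,:2].astype(np.float32); r=cv2.minAreaRect(q); print(n,len(q),np.round(r[0],4),np.round(r[1],4),r[2],P[m&R][:,2].mean().round(4))
z=P[...,2]
rect((z>.096)&(z<.108),"thumb")
rect((z>.046)&(z<.055),"puck")
rect((z>.036)&(z<.044)&(P[...,1]<.18),"lug")
rect((z>.008)&(z<.016),"base")
rect((z>.024)&(z<.036),"carr/stop")
for n,f in (("w1",None),("w2",None)):
    pass
im=cv2.resize(i[65:190,225:340],(736,800),interpolation=cv2.INTER_CUBIC)[:600]
# gauge / stand
R=(P[...,0]>.5)&(P[...,0]<.605)&(P[...,1]>-.1)&(P[...,1]<.06)
rect((z>.152)&(z<.172),"gaugetop");rect((z>.03)&(z<.042),"stand")
d=np.load("pics/w1d.npy");c=pickle.load(open("pics/w1.pkl","rb"));P=cloud(d,c);z=P[...,2]
R=(P[...,0]>.44)&(P[...,0]<.58)&(P[...,1]>-.47)&(P[...,1]<-.32)
rect((z>.07)&(z<.085),"pinhead");rect((z>.046)&(z<.055),"dowel");rect((z>.036)&(z<.044),"block")
E
```

```text
thumb 272 [0.5625 0.2072] [0.0343 0.008 ] 89.7973861694336 0.0994
puck 1222 [0.5278 0.208 ] [0.0705 0.0473] 8.717073440551758 0.0486
lug 860 [0.5065 0.1575] [0.0501 0.045 ] 0.15166333317756653 0.0386
base 1685 [0.4856 0.1975] [0.1186 0.1789] 86.06287384033203 0.0107
carr/stop 2266 [0.5041 0.188 ] [0.1229 0.1059] 8.25723648071289 0.0292
gaugetop 1377 [ 0.5609 -0.0169] [0.0282 0.0339] 77.45218658447266 0.1599
stand 1236 [ 0.5479 -0.0212] [0.1587 0.0842] 88.06787872314453 0.0345
pinhead 645 [ 0.5368 -0.4396] [0.0747 0.0606] 0.21424457430839539 0.0757
dowel 386 [ 0.5266 -0.4078] [0.0874 0.1091] 10.497574806213379 0.0492
block 3754 [ 0.5044 -0.413 ] [0.0799 0.1487] 34.070621490478516 0.0386
```

```bash
python3 -m handwheel '.8 -.43 .2 0 0 0 0;.8 -.43 .2 0 0 0 0;.8 -.43 .2 0 0 0 0;.8 -.43 .2 0 0 0 0;.8 -.43 .2 0 0 0 0;0 0 1 0 0 0 0;0 0 1 0 0 0 0;0 0 1 0 0 0 0;0 0 1 0 0 0 0;0 0 1 0 0 0 0' 20
```

```text
time_s: 5.3
ee_pos: [0.593, 0.204, 0.1493]
ee_rot: [[1.0, -0.004, -0.0], [-0.004, -1.0, -0.001], [-0.0, 0.001, -1.0]]
ft_force: [-0.3, 0.3, 0.3]
opening: 0.001
finger_force: 0.0
```

```bash
python3 -m handwheel '0 -.1 .65 0 0 0 0;0 0 .65 0 0 0 0;-.3 0 0 0 0 0 0;-.2 0 0 0 0 0 0;-.1 0 0 0 0 0 0;-.1 0 0 0 0 0 0;-.1 0 0 0 0 0 0;-.1 0 0 0 0 0 0;-.1 0 0 0 0 0 0;-.1 0 0 0 0 0 0' 20
```

```text
time_s: 6.55
ee_pos: [0.5599, 0.2096, 0.1116]
ee_rot: [[1.0, -0.003, 0.0], [-0.003, -1.0, 0.0], [0.0, -0.0, -1.0]]
ft_force: [3.8, -0.1, 1.8]
opening: 0.0006
finger_force: 1.4
```

Contact and moving (3.8 N). Continue slowly until the stop.

```bash
python3 -m handwheel '-.1 0 0 0 0 0 0;-.1 0 0 0 0 0 0;-.1 0 0 0 0 0 0;-.03 0 0 0 0 0 0;-.03 0 0 0 0 0 0;-.03 0 0 0 0 0 0;-.03 0 0 0 0 0 0;-.03 0 0 0 0 0 0;-.03 0 0 0 0 0 0;-.03 0 0 0 0 0 0' 20
```

```text
time_s: 7.8
ee_pos: [0.5498, 0.2094, 0.1119]
ee_rot: [[1.0, -0.002, 0.012], [-0.002, -1.0, 0.001], [0.012, -0.001, -1.0]]
ft_force: [18.6, -1.3, -10.7]
opening: 0.0
finger_force: 9.5
```

```bash
python3 -m handwheel '.6 0 0 0 0 0 0;0 0 -.9 0 0 0 0;0 0 -.9 0 0 0 0;0 0 -.9 0 0 0 0;-.6 .4 -.4 0 0 0 30;-.9 .4 -.4 0 0 0 60;-.9 .4 0 0 0 0 88;-.6 .2 0 0 0 0 88;0 0 0 0 0 0 88;0 0 0 0 0 0 88' 20
python3 - <<'E'
from h import *
import pickle
i,d,c=cam("wrist");cv2.imwrite("pics/w3.png",i);np.save("pics/w3d.npy",d);pickle.dump(c,open("pics/w3.pkl","wb"))
E
```

```text
time_s: 9.05
ee_pos: [0.4729, 0.1679, 0.2163]
ee_rot: [[1.0, -0.003, 0.0], [-0.003, -1.0, 0.0], [0.0, -0.0, -1.0]]
ft_force: [0.2, -0.4, 0.9]
opening: 0.0583
finger_force: 0.0
```

View pics/w3.png

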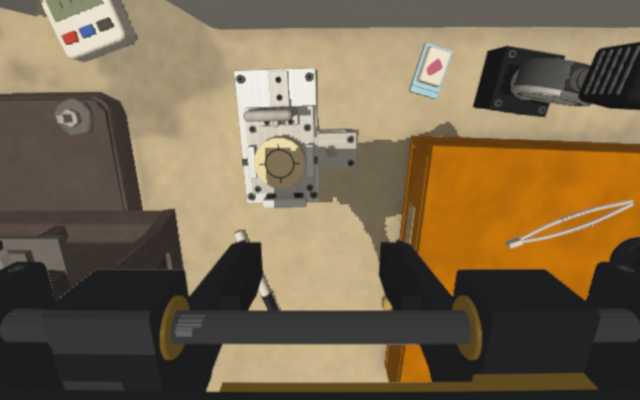

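```bash
python3 - <<'E'
import cv2,numpy as np
i=cv2.imread("pics/w3.png");w=cv2.imread("pics/w1.png")
a=i[120:180,310:365]; a=cv2.resize(a,None,fx=7,fy=7,interpolation=cv2.INTER_CUBIC); a=cv2.convertScaleAbs(a,alpha=1.5)
b=cv2.resize(i[130:200,240:310],(350,350),interpolation=cv2.INTER_CUBIC)
e=cv2.resize(w[40:110,262:382],None,fx=5,fy=2.5*2/2,interpolation=cv2.INTER_CUBIC)
out=np.zeros((600,740,3),np.uint8); out[:420,:385]=a; out[:350,390:740]=b; out[424:424+e.shape[0],:600]=e
cv2.imwrite("pics/m2.png",out)
E
```

```text
(no output)
```

View pics/m2.png

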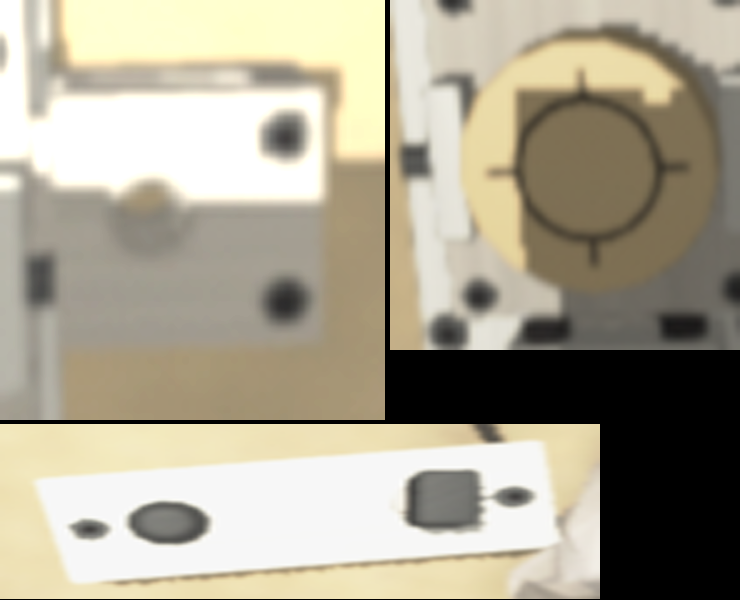

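```bash
python3 - <<'E'
from h import *
import pickle
d=np.load("pics/w3d.npy");c=pickle.load(open("pics/w3.pkl","rb"));P=cloud(d,c);z=P[...,2]
print("hole",at_z(c,331.0,150.6,.040),"lug depth z",np.median(z[138:146,335:350]),np.median(z[155:162,335:350]))
print("mark",at_z(c,279.6,163.0,.050),np.median(z[150:175,268:292]))
m=(z>.096)&(z<.108)&(P[...,0]>.45)&(P[...,0]<.58)&(P[...,1]>.15)&(P[...,1]<.25)
q=P[m];print("thumb",cv2.minAreaRect(q[:,:2].astype(np.float32)))
m=(z>.036)&(z<.044)&(P[...,0]>.46)&(P[...,0]<.54)&(P[...,1]>.12)&(P[...,1]<.168)
q=P[m];print("lug",cv2.minAreaRect(q[:,:2].astype(np.float32)))
d=np.load("pics/w1d.npy");c=pickle.load(open("pics/w1.pkl","rb"))
for u,v,zz in [(351,68,.076),(295.5,79,.05)]: print(at_z(c,u,v,zz))
P=cloud(d,c);z=P[...,2]
m=(z>.07)&(z<.08)&(P[...,0]>.50)&(P[...,0]<.545)&(P[...,1]>-.44)&(P[...,1]<-.38)
q=P[m];print("pin",len(q),cv2.minAreaRect(q[:,:2].astype(np.float32)),q[:,2].mean())
E
```

```text
hole [0.5000575  0.15780411 0.04      ] lug depth z 0.03870663125908394 0.038481848725276935
mark [0.49054066 0.204815   0.05      ] 0.04858008656533433
thumb ((0.5356279611587524, 0.20670315623283386), (0.008338738232851028, 0.035573214292526245), 1.8550729751586914)
lug ((0.4987737238407135, 0.15138931572437286), (0.034434132277965546, 0.03243272006511688), 1.5948433876037598)
[ 0.52025085 -0.41796509  0.076     ]
[ 0.49153217 -0.36667583  0.05      ]
pin 310 ((0.5195954442024231, -0.4186728596687317), (0.021209008991718292, 0.014188638888299465), 21.073266983032227) 0.07396734153634134
```

```bash
python3 -m handwheel '0 1 0 0 0 -.82 40;0 1 0 0 0 -.82 40;0 1 0 0 0 -.82 40;-.37 .99 -.07 0 0 0 40;-.37 .99 -.07 0 0 0 40;-.37 .99 -.07 0 0 0 40;-.37 .99 -.07 0 0 0 40;-.37 .99 -.07 0 0 0 40;-.37 .99 -.07 0 0 0 40;-.37 .99 -.07 0 0 0 40' 20
python3 -m handwheel '-.37 .99 -.07 0 0 0 40;-.37 .99 -.07 0 0 0 40;-.37 .99 -.07 0 0 0 40;-.37 .99 -.07 0 0 0 40;-.37 .99 -.07 0 0 0 40;-.37 .99 -.07 0 0 0 40;-.37 .99 -.07 0 0 0 40;-.37 .99 -.07 0 0 0 40;-.37 .99 -.07 0 0 0 40;0 0 0 0 0 0 40' 20
cat > pin.py <<'E'
from h import *
import pickle,sys
i,d,c=cam("wrist");n=sys.argv[1];cv2.imwrite(f"pics/{n}.png",i);np.save(f"pics/{n}d.npy",d);pickle.dump(c,open(f"pics/{n}.pkl","wb"))
P=cloud(d,c);z=P[...,2]
m=(z>.07)&(z<.082)&(P[...,0]>.49)&(P[...,0]<.55)&(P[...,1]>-.45)&(P[...,1]<-.38)
q=P[m];r=cv2.minAreaRect(q[:,:2].astype(np.float32));print("pin",len(q),r,q[:,2].mean())
s=env.get_state();p=np.array([*r[0],.074]);R=np.array(s["ee_rot"]);print("in tool",(R.T@(p-s["ee_pos"])),s["ee_pos"],np.degrees(np.arctan2(R[1,0],R[0,0])))
uv=np.argwhere(m);print("px",uv.min(0),uv.max(0))
E
python3 pin.py w4
```

```text
time_s: 10.35
ee_pos: [0.4859, -0.1444, 0.2311]
ee_rot: [[0.934, 0.358, 0.0], [0.358, -0.934, 0.0], [0.0, -0.0, -1.0]]
ft_force: [1.0, 0.8, -0.6]
opening: 0.0398
finger_force: 0.0
time_s: 11.6
ee_pos: [0.488, -0.4309, 0.2495]
ee_rot: [[0.934, 0.356, -0.0], [0.356, -0.934, -0.0], [-0.0, 0.0, -1.0]]
ft_force: [0.2, 0.1, -0.3]
opening: 0.0401
finger_force: 0.0
pin 355 ((0.519573450088501, -0.41908371448516846), (0.022155646234750748, 0.01393283624202013), 20.519542694091797) 0.07408642200642566
in tool [0.03329722 0.00183174 0.17526641] [ 0.48789037 -0.4294259   0.24927006] 20.903726449248257
px [131 313] [155 328]
```

```bash
python3 -m handwheel '.55 .03 .8 0 0 0 40;.56 .03 .8 0 0 0 40;0 0 1 0 0 0 40;0 0 1 0 0 0 40;0 0 1 0 0 0 40;0 0 .8 0 0 0 40;0 0 .5 0 0 0 40;0 0 .07 0 0 0 36;0 0 0 0 0 0 10;0 0 0 0 0 0 10' 25
```

```text
time_s: 12.9
ee_pos: [0.5202, -0.4189, 0.0723]
ee_rot: [[0.934, 0.358, 0.002], [0.358, -0.934, -0.002], [0.001, 0.002, -1.0]]
ft_force: [1.0, -0.4, -0.1]
opening: 0.0184
finger_force: 0.0
```

```bash
python3 -m handwheel '0 0 0 0 0 0 10;0 0 0 0 0 0 10;0 0 0 0 0 0 10;0 0 -.3 0 0 0 10;0 0 -.6 0 0 0 10;0 0 -.8 0 0 0 10;0 0 -1 0 0 0 10;0 0 -1 0 0 0 10;0 0 -1 0 0 0 10;0 0 -.3 0 0 0 10' 25
```

```text
time_s: 14.15
ee_pos: [0.5201, -0.419, 0.2245]
ee_rot: [[0.934, 0.358, 0.003], [0.358, -0.934, -0.003], [0.002, 0.004, -1.0]]
ft_force: [-0.1, 0.5, -1.0]
opening: 0.0142
finger_force: 25.0
```

```bash
python3 -m handwheel '.27 -.96 .02 0 0 0 10;.27 -.96 .02 0 0 0 10;.27 -.96 .02 0 0 0 10;.27 -.96 .02 0 0 0 10;.27 -.96 .02 0 0 0 10;.27 -.96 .02 0 0 0 10;.27 -.96 .02 0 0 0 10;.27 -.96 .02 0 0 0 10;.27 -.96 .02 0 0 0 10;.27 -.96 .02 0 0 0 10' 25
python3 -m handwheel '.27 -.96 .02 0 0 0 10;.27 -.96 .02 0 0 0 10;.27 -.96 .02 0 0 0 10;.27 -.96 .02 0 0 0 10;.27 -.96 .02 0 0 0 10;.27 -.96 .02 0 0 0 10;.27 -.96 .02 0 0 0 10;.27 -.96 .02 0 0 0 10;.27 -.96 .02 0 0 0 10;0 0 0 0 0 0 10' 25
python3 - <<'E'
from h import *
import pickle
s=env.get_state();print(s["ee_pos"])
i,d,c=cam("wrist");cv2.imwrite("pics/w5.png",i);np.save("pics/w5d.npy",d);pickle.dump((c,s),open("pics/w5.pkl","wb"))
K=np.linalg.inv(c["M"])
p=K@np.array([.500,.158,.04,1]);u=p[:2]/p[2]*c["f"]+[c["cx"],c["cy"]];print("hole px",u)
u=u.astype(int)
a=cv2.resize(i[u[1]-40:u[1]+40,u[0]-40:u[0]+40],(560,560),interpolation=cv2.INTER_CUBIC);a=cv2.convertScaleAbs(a,alpha=1.4)
b=cv2.resize(i[190:270,290:350],None,fx=3.9,fy=7,interpolation=cv2.INTER_CUBIC)
cv2.imwrite("pics/m3.png",np.hstack([a,b]));print(u-40)
E
```

```text
time_s: 15.4
ee_pos: [0.4907, -0.1192, 0.2141]
ee_rot: [[0.934, 0.358, -0.002], [0.358, -0.934, 0.001], [-0.002, -0.001, -1.0]]
ft_force: [0.5, 1.6, -0.9]
opening: 0.0138
finger_force: 25.0
time_s: 16.65
ee_pos: [0.466, 0.1488, 0.2087]
ee_rot: [[0.933, 0.361, -0.002], [0.361, -0.933, -0.0], [-0.002, -0.0, -1.0]]
ft_force: [0.2, -0.6, -0.8]
opening: 0.0139
finger_force: 25.0
[0.46599358 0.14879306 0.20873328]
hole px [324.42500056 142.84184835]
[284 102]
```

View pics/m3.png

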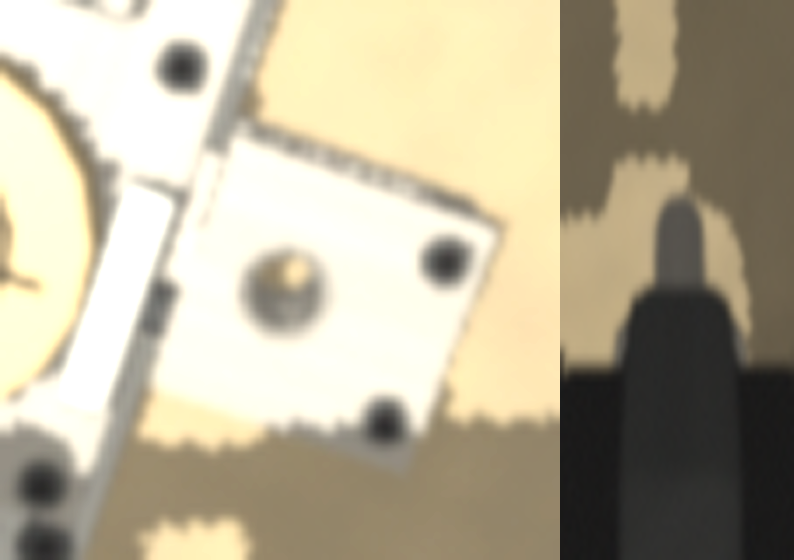

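```bash
python3 - <<'E'
from h import *
import pickle
c,s=pickle.load(open("pics/w5.pkl","rb"));c4=pickle.load(open("pics/w4.pkl","rb"))
h=at_z(c,324.1,143.0,.040);p=at_z(c4,320.5,143,.076);print("hole",h,"pin",p)
s=env.get_state();R=np.array(s["ee_rot"]);print(s["ee_pos"],R.T@(h-s["ee_pos"]),R.round(4).tolist(),s["time_s"])
E
```

```text
hole [0.49978633 0.15822862 0.04      ] pin [ 0.52034216 -0.4187776   0.076     ]
[0.46623842 0.14784159 0.20883112] [0.035356   0.00233234 0.16876556] [[0.9329, 0.3601, -0.0016], [0.3601, -0.9329, -0.001], [-0.0019, 0.0003, -1.0]] 16.7
```

```bash
python3 -m handwheel '.4 .03 .3 0 0 0 10;.4 .03 .4 0 0 0 10;.38 0 .5 0 0 0 10;0 0 .6 0 0 0 10;0 0 .5 0 0 0 10;0 0 .4 0 0 0 10;0 0 .2 0 0 0 10;0 0 0 0 0 0 10;0 0 0 0 0 0 10;0 0 0 0 0 0 10' 25
python3 - <<'E'
from h import *
for k in range(5):
    s=env.get_state();R=np.array(s["ee_rot"]);e=R.T@(np.array([.4998,.1582,.04])-s["ee_pos"]);print(np.round(s["ee_pos"],4),e.round(4),R[:,2].round(4))
    i,d,c=cam("wrist")
cv2.imwrite("pics/w6.png",i)
E
```

```text
time_s: 17.95
ee_pos: [0.5013, 0.1589, 0.1233]
ee_rot: [[0.934, 0.358, 0.001], [0.358, -0.934, 0.0], [0.001, 0.0, -1.0]]
ft_force: [-0.7, 0.9, -0.2]
opening: 0.0139
finger_force: 25.0
[0.5013 0.1589 0.1233] [-0.0017  0.0001  0.0833] [ 1.4e-03  4.0e-04 -1.0e+00]
[0.5012 0.1589 0.1232] [-0.0016  0.0001  0.0832] [ 1.2e-03  3.0e-04 -1.0e+00]
[0.5011 0.1588 0.1231] [-0.0015  0.0001  0.0831] [ 1.e-03  3.e-04 -1.e+00]
[0.501  0.1588 0.1229] [-0.0014  0.0001  0.0829] [ 7.e-04  2.e-04 -1.e+00]
[0.5009 0.1588 0.1229] [-0.0013  0.0001  0.0829] [ 6.e-04  2.e-04 -1.e+00]
```

```bash
python3 -m handwheel '-.02 0 .1 0 0 0 10;0 0 .1 0 0 0 10;0 0 .1 0 0 0 10;0 0 0 0 0 0 10;0 0 0 0 0 0 10;0 0 0 0 0 0 10;0 0 0 0 0 0 10;0 0 0 0 0 0 10;0 0 0 0 0 0 10;0 0 0 0 0 0 10' 25
python3 - <<'E'
from h import *
for k in range(2):
    s=env.get_state();R=np.array(s["ee_rot"]);e=R.T@(np.array([.4998,.1582,.04])-s["ee_pos"]);print(np.round(s["ee_pos"],4),e.round(4),R[:,2].round(4),np.round(s["ft_force"],2))
    i,d,c=cam("wrist")
cv2.imwrite("pics/w6.png",i)
E
```

```text
time_s: 19.45
ee_pos: [0.5002, 0.1585, 0.1136]
ee_rot: [[0.934, 0.358, 0.0], [0.358, -0.934, 0.0], [0.0, 0.0, -1.0]]
ft_force: [-0.1, 0.6, -0.9]
opening: 0.0139
finger_force: 25.0
[0.5002 0.1585 0.1136] [-0.0005  0.0002  0.0736] [ 1.e-04  0.e+00 -1.e+00] [-0.12  0.58 -0.85]
[0.5002 0.1585 0.1135] [-0.0005  0.0002  0.0735] [-0.  0. -1.] [-0.08  0.61 -0.73]
```

```bash
python3 -m handwheel '-.015 .005 .07 0 0 0 10;0 0 .07 0 0 0 10;0 0 .07 0 0 0 10;0 0 .07 0 0 0 10;0 0 .07 0 0 0 10;0 0 .07 0 0 0 10;0 0 .07 0 0 0 10;0 0 0 0 0 0 10;0 0 0 0 0 0 10;0 0 0 0 0 0 10' 25
```

```text
time_s: 20.8
ee_pos: [0.4999, 0.1582, 0.0989]
ee_rot: [[0.934, 0.358, 0.0], [0.358, -0.934, 0.0], [0.0, 0.0, -1.0]]
ft_force: [-0.4, -0.3, -0.2]
opening: 0.0137
finger_force: 25.0
```

```bash
python3 -m handwheel '0 0 .1 0 0 0 10;0 0 .1 0 0 0 10;0 0 .1 0 0 0 10;0 0 .1 0 0 0 10;0 0 .1 0 0 0 10;0 0 .1 0 0 0 10;0 0 .1 0 0 0 10;0 0 .1 0 0 0 10;0 0 0 0 0 0 10;0 0 0 0 0 0 10' 25
```

```text
time_s: 22.05
ee_pos: [0.4999, 0.1582, 0.0749]
ee_rot: [[0.934, 0.358, 0.0], [0.358, -0.934, 0.0], [0.0, 0.0, -1.0]]
ft_force: [0.3, 0.2, 0.8]
opening: 0.0138
finger_force: 25.0
```

```bash
python3 -m handwheel '0 0 .05 0 0 0 10;0 0 .04 0 0 0 10;0 0 0 0 0 0 10;0 0 0 0 0 0 16;0 0 0 0 0 0 24;0 0 0 0 0 0 30;0 0 -.3 0 0 0 30;0 0 -.8 0 0 0 30;0 0 -1 0 0 0 40;0 0 -1 0 0 0 50' 25
python3 -m handwheel '0 0 -1 0 0 0 60;-.6 0 -.8 0 0 0 60;-.6 0 0 0 0 0 60;0 0 0 0 0 0 60;0 0 0 0 0 0 60;0 0 0 0 0 0 60;0 0 0 0 0 0 60;0 0 0 0 0 0 60;0 0 0 0 0 0 60;0 0 0 0 0 0 60' 25
python3 - <<'E'
from h import *
import pickle
i,d,c=cam("wrist");cv2.imwrite("pics/w7.png",i)
P=cloud(d,c);z=P[...,2];np.save("pics/w7P.npy",P)
R=(P[...,0]>.46)&(P[...,0]<.54)&(P[...,1]>.12)&(P[...,1]<.175)
m=R&(z>.06);q=P[m];print(len(q),q[:,2].max(),np.median(q[:,2]),cv2.minAreaRect(P[R&(z>.068)][:,:2].astype(np.float32)))
uv=np.argwhere(m);print(uv.min(0),uv.max(0))
print("lug z",np.median(z[R&(z>.03)&(z<.045)]))
E
```

```text
time_s: 23.3
ee_pos: [0.4998, 0.1582, 0.1666]
ee_rot: [[0.934, 0.358, 0.0], [0.358, -0.934, 0.0], [0.0, 0.0, -1.0]]
ft_force: [0.7, -0.6, -0.2]
opening: 0.0479
finger_force: 0.0
time_s: 24.55
ee_pos: [0.4663, 0.1453, 0.2191]
ee_rot: [[0.934, 0.358, 0.0], [0.358, -0.934, 0.0], [0.0, -0.0, -1.0]]
ft_force: [-0.4, 0.3, 0.3]
opening: 0.0599
finger_force: 0.0
16923 0.34641867704392604 0.2822041876901257 ((0.4985296130180359, 0.14696702361106873), (0.05488133803009987, 0.07885541766881943), 87.9731674194336)
[0 0] [399 639]
lug z 0.03848525906442213
```

```bash
python3 - <<'E'
from h import *
P=np.load("pics/w7P.npy");z=P[...,2];i=cv2.imread("pics/w7.png")
R=(P[...,0]>.46)&(P[...,0]<.54)&(P[...,1]>.12)&(P[...,1]<.175)&(z<.09)
m=R&(z>.068);q=P[m];print(len(q),np.median(q[:,2]),cv2.minAreaRect(q[:,:2].astype(np.float32)))
uv=np.argwhere(m);print(uv.min(0),uv.max(0))
v0,u0=95,235
a=cv2.resize(i[v0:v0+100,u0:u0+130],(780,600),interpolation=cv2.INTER_CUBIC);cv2.imwrite("pics/m4.png",a)
E
```

```text
464 0.07404339403496135 ((0.49959564208984375, 0.15787379443645477), (0.021879078820347786, 0.014494231902062893), 20.570249557495117)
[133 312] [159 329]
```

View pics/m4.png

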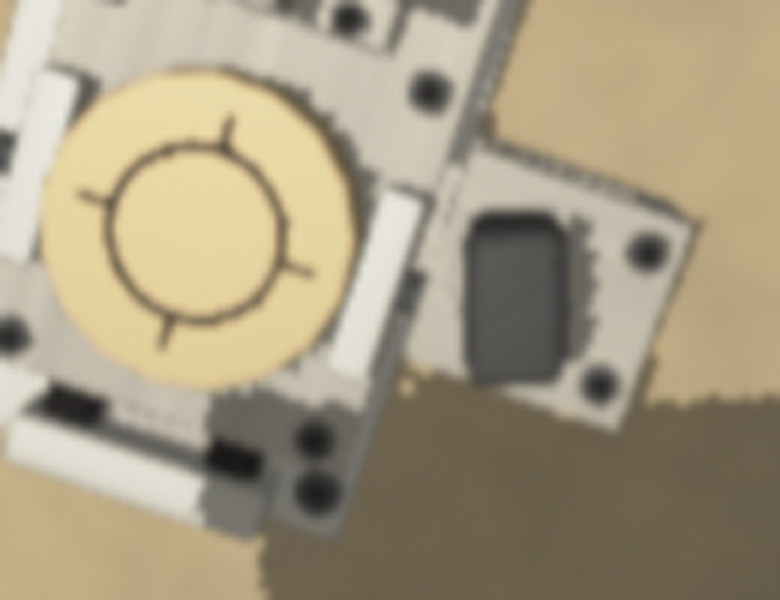

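```bash
python3 - <<'E'
from h import *
i,d,c=cam("wrist");print("mark",at_z(c,267.4,133.4,.05))
E
python3 -m handwheel '0 0 -.75 0 0 .975 70;0 0 -.75 0 0 .975 70;0 0 -.75 0 0 .975 70;0 0 -.75 0 0 .975 70;.62 .91 0 0 0 0 70;.62 .91 0 0 0 0 70;.62 .91 0 0 0 0 70;.62 .91 0 0 0 0 70;.62 .91 0 0 0 0 70;0 0 0 0 0 0 70' 40
python3 - <<'E'
from h import *
for k in range(2):
    s=env.get_state();i,d,c=cam("wrist")
    P=cloud(d,c);z=P[...,2]
    m=(z>.15)&(z<.172)&(P[...,0]>.5)&(P[...,0]<.603)&(P[...,1]>-.08)&(P[...,1]<.05)
    q=P[m];r=cv2.minAreaRect(q[:,:2].astype(np.float32));print(len(q),r,np.median(q[:,2]))
    R=np.array(s["ee_rot"]);print(s["ee_pos"],R.T@(np.array([*r[0],.162])-s["ee_pos"]),np.degrees(np.arctan2(R[1,0],R[0,0])))
cv2.imwrite("pics/w8.png",i)
E
```

```text
mark [0.49019489 0.20518011 0.05      ]
time_s: 25.9
ee_pos: [0.5278, -0.0097, 0.309]
ee_rot: [[0.976, -0.22, -0.0], [-0.22, -0.976, -0.0], [-0.0, 0.0, -1.0]]
ft_force: [-0.0, 0.2, -0.2]
opening: 0.07
finger_force: 0.0
1288 ((0.5610928535461426, -0.017717009410262108), (0.028161896392703056, 0.033071666955947876), 78.18953704833984) 0.1603584508088832
[ 0.52781912 -0.00971034  0.30898462] [0.03423042 0.00045889 0.14698229] -12.698897855383048
1266 ((0.561234176158905, -0.017841290682554245), (0.027753615751862526, 0.03275608643889427), 77.59370422363281) 0.16032766838038556
[ 0.52737436 -0.00864552  0.30895766] [0.03513838 0.00161154 0.14693638] -12.64951764156481
```

```bash
python3 -m handwheel '.58 .015 .6 0 0 0 70;.57 .015 .6 0 0 0 70;0 0 .9 0 0 0 70;0 0 1 0 0 0 70;0 0 1 0 0 0 70;0 0 .9 0 0 0 70;0 0 .5 0 0 0 70;0 0 .12 0 0 0 60;0 0 0 0 0 0 40;0 0 0 0 0 0 20' 40
python3 -m handwheel '0 0 0 0 0 0 20;0 0 0 0 0 0 20;0 0 0 0 0 0 20;0 0 0 0 0 0 20;0 0 0 0 0 0 20;0 0 0 0 0 0 20;0 0 0 0 0 0 20;0 0 0 0 0 0 20;0 0 0 0 0 0 20;0 0 0 0 0 0 20' 40
```

```text
time_s: 27.25
ee_pos: [0.5618, -0.0165, 0.1419]
ee_rot: [[0.976, -0.217, 0.002], [-0.217, -0.976, -0.0], [0.002, -0.0, -1.0]]
ft_force: [-0.1, -0.3, 0.5]
opening: 0.042
finger_force: 0.0
time_s: 28.5
ee_pos: [0.5614, -0.0167, 0.1413]
ee_rot: [[0.976, -0.217, 0.001], [-0.217, -0.976, -0.0], [0.001, 0.0, -1.0]]
ft_force: [-1.5, -0.4, 4.8]
opening: 0.0278
finger_force: 40.0
```

```bash
python3 -m handwheel '0 0 -.3 0 0 0 20;0 0 -.5 0 0 0 20;0 0 -.8 0 0 0 20;0 0 -.8 0 0 0 20;0 0 -.8 0 0 0 20;0 0 -.8 0 0 0 20;-.4 -.7 0 0 0 0 20;-.4 -.7 0 0 0 0 20;-.4 -.7 0 0 0 0 20;-.4 -.7 0 0 0 0 20' 40
python3 -m handwheel '-.46 -.78 0 0 0 0 20;-.46 -.78 0 0 0 0 20;-.46 -.78 0 0 0 0 20;-.46 -.78 0 0 0 0 20;-.46 -.78 0 0 0 0 20;0 0 .3 0 0 0 20;0 0 .3 0 0 0 20;0 0 0 0 0 0 20;0 0 0 0 0 0 20;0 0 0 0 0 0 20' 40
python3 - <<'E'
from h import *
s=env.get_state();R=np.array(s["ee_rot"]);print(s["ee_pos"],R.T@(np.array([.4903,.2050,.05])-s["ee_pos"]),R.round(4).tolist(),s["ft_force"],s["opening"])
i,d,c=cam("wrist");cv2.imwrite("pics/w9.png",i)
i,d,c=cam("scene");cv2.imwrite("pics/s9.png",i)
E
```

```text
time_s: 29.75
ee_pos: [0.5314, 0.0767, 0.2609]
ee_rot: [[0.976, -0.217, -0.001], [-0.217, -0.976, 0.0], [-0.001, 0.0, -1.0]]
ft_force: [0.3, 0.2, -2.8]
opening: 0.0276
finger_force: 40.0
time_s: 31.0
ee_pos: [0.4906, 0.2047, 0.2428]
ee_rot: [[0.976, -0.218, 0.0], [-0.218, -0.976, 0.0], [0.0, -0.0, -1.0]]
ft_force: [-0.6, 0.0, -2.4]
opening: 0.0277
finger_force: 40.0
[0.4906158  0.20473034 0.24282137] [-4.48113012e-04 -1.48114550e-04  1.92821239e-01] [[0.976, -0.2178, 0.0005], [-0.2178, -0.976, 0.0001], [0.0004, -0.0002, -1.0]] [-0.60464434  0.04698121 -2.42485072] 0.027663120804257632
```

```bash
python3 -m handwheel '-.01 0 .3 0 0 0 20;0 0 .4 0 0 0 20;0 0 .4 0 0 0 20;0 0 .3 0 0 0 20;0 0 .2 0 0 0 20;0 0 .15 0 0 0 20;0 0 0 0 0 0 20;0 0 0 0 0 0 20;0 0 0 0 0 0 20;0 0 0 0 0 0 20' 40
python3 - <<'E'
from h import *
s=env.get_state();R=np.array(s["ee_rot"]);print(s["ee_pos"],R.T@(np.array([.4903,.2050,.05])-s["ee_pos"]),R.round(4).tolist(),s["ft_force"],s["opening"])
i,d,c=cam("wrist")
i2,d2,c2=cam("scene")
K=np.linalg.inv(c2["M"]);p=K@np.array([.4903,.205,.09,1]);u=(p[:2]/p[2]*c2["f"]+[c2["cx"],c2["cy"]]).astype(int);print(u)
p=K@np.array([.4903,.205,.05,1]);print(p[:2]/p[2]*c2["f"]+[c2["cx"],c2["cy"]])
a=cv2.resize(i2[u[1]-50:u[1]+50,u[0]-40:u[0]+40],(480,600),interpolation=cv2.INTER_CUBIC)
b=cv2.resize(i[60:260,250:356],(318,600),interpolation=cv2.INTER_CUBIC)
cv2.imwrite("pics/m5.png",np.hstack([a,b]))
E
```

```text
time_s: 32.35
ee_pos: [0.4901, 0.2052, 0.1903]
ee_rot: [[0.976, -0.217, 0.0], [-0.217, -0.976, 0.0], [0.0, -0.0, -1.0]]
ft_force: [-0.6, -0.2, -1.8]
opening: 0.0274
finger_force: 40.0
[0.49009806 0.20523096 0.19029663] [0.00018698 0.00021882 0.14029667] [[0.9762, -0.217, 0.0005], [-0.217, -0.9762, 0.0002], [0.0004, -0.0003, -1.0]] [-0.59633453 -0.24311151 -1.83666936] 0.027389607991303015
[307 156]
[307.58064595 166.22907255]
```

View pics/m5.png

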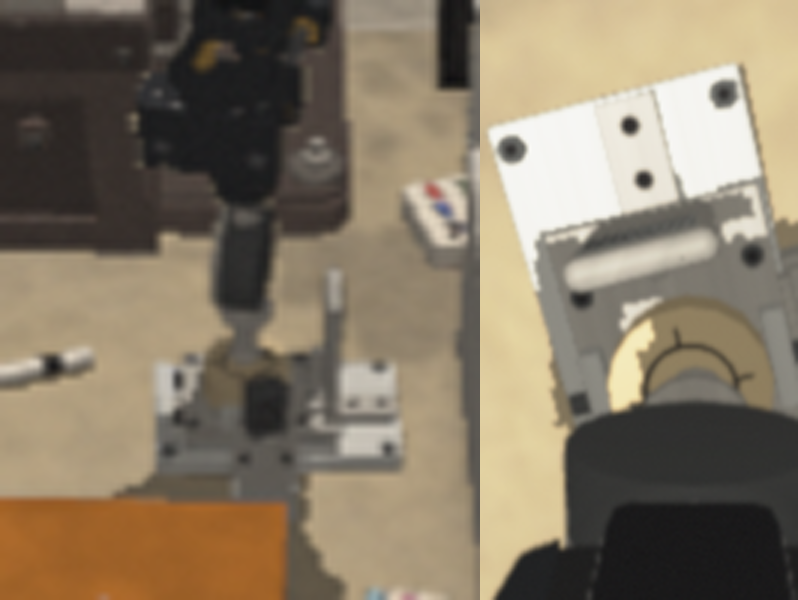

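```bash
python3 - <<'E'
from h import *
s=env.get_state();i,d,c=cam("wrist");R=np.array(s["ee_rot"])
g=i[150:200,318:323].mean(1).astype(int);print([(150+k,g[k].tolist()) for k in range(15,45,1)])
for u,v,z in [(320.5,175,.05),(320.5,183.3,.057),(320.5,183.3,.061)]: print(v,(R.T@(at_z(c,u,v,z)-s["ee_pos"])).round(4),s["ee_pos"])
E
```

```text
[(165, [96, 127, 144]), (166, [95, 127, 144]), (167, [95, 127, 143]), (168, [95, 127, 143]), (169, [96, 127, 144]), (170, [95, 127, 143]), (171, [96, 127, 144]), (172, [95, 127, 143]), (173, [91, 121, 137]), (174, [75, 98, 111]), (175, [63, 81, 90]), (176, [79, 103, 116]), (177, [92, 123, 138]), (178, [96, 127, 144]), (179, [96, 127, 144]), (180, [95, 127, 143]), (181, [95, 124, 139]), (182, [95, 116, 127]), (183, [96, 108, 114]), (184, [95, 104, 108]), (185, [96, 103, 107]), (186, [103, 111, 115]), (187, [108, 117, 121]), (188, [108, 117, 121]), (189, [108, 118, 121]), (190, [108, 117, 122]), (191, [107, 116, 120]), (192, [100, 108, 112]), (193, [82, 89, 91]), (194, [60, 63, 64])]
175 [0.0127 0.0004 0.1402] [0.49004297 0.20520827 0.19020545]
183.3 [0.0074 0.0004 0.1332] [0.49004297 0.20520827 0.19020545]
183.3 [0.0085 0.0004 0.1292] [0.49004297 0.20520827 0.19020545]
```

```bash
python3 -m handwheel '.02 0 .04 0 0 0 20;0 0 .04 0 0 0 20;0 0 .04 0 0 0 20;0 0 .04 0 0 0 20;0 0 .03 0 0 0 20;0 0 0 0 0 0 20;0 0 0 0 0 0 20;0 0 0 0 0 0 20;0 0 0 0 0 0 20;0 0 0 0 0 0 20' 45
```

```text
time_s: 33.75
ee_pos: [0.4906, 0.205, 0.1843]
ee_rot: [[0.976, -0.217, 0.0], [-0.217, -0.976, -0.0], [0.0, 0.0, -1.0]]
ft_force: [0.0, 0.1, -1.1]
opening: 0.0275
finger_force: 45.0
```

```bash
python3 -m handwheel '0 0 .02 0 0 0 20;0 0 .02 0 0 0 20;0 0 .02 0 0 0 20;0 0 .02 0 0 0 20;0 0 .01 0 0 0 20;0 0 0 0 0 0 20;0 0 0 0 0 0 20;0 0 0 0 0 0 20;0 0 0 0 0 0 20;0 0 0 0 0 0 20' 45
```

```text
time_s: 35.0
ee_pos: [0.491, 0.2051, 0.1827]
ee_rot: [[0.976, -0.217, 0.001], [-0.217, -0.976, 0.0], [0.001, -0.0, -1.0]]
ft_force: [-1.5, -0.6, 5.7]
opening: 0.0276
finger_force: 45.0
```

```bash
python3 -m handwheel '0 0 .02 0 0 0 20;0 0 .02 0 0 0 20;0 0 .02 0 0 0 20;0 0 .01 0 0 0 20;0 0 0 0 0 0 20;0 0 0 0 0 0 20;0 0 0 0 0 0 20;0 0 0 0 0 0 20;0 0 0 0 0 0 20;0 0 0 0 0 0 20' 45
```

```text
time_s: 36.25
ee_pos: [0.491, 0.2051, 0.1808]
ee_rot: [[0.976, -0.217, 0.001], [-0.217, -0.976, 0.0], [0.001, -0.0, -1.0]]
ft_force: [-1.9, -0.1, 5.8]
opening: 0.0275
finger_force: 45.0
```

```bash
python3 -m handwheel '0 0 .02 0 0 0 20;0 0 .02 0 0 0 20;0 0 .01 0 0 0 20;0 0 0 0 0 0 20;0 0 0 0 0 0 20;0 0 0 0 0 0 20;0 0 0 0 0 0 20;0 0 0 0 0 0 20;0 0 0 0 0 0 20;0 0 0 0 0 0 20' 45
```

```text
time_s: 37.5
ee_pos: [0.4911, 0.2051, 0.1794]
ee_rot: [[0.976, -0.217, 0.001], [-0.217, -0.976, 0.0], [0.001, -0.0, -1.0]]
ft_force: [-2.6, -1.7, 6.1]
opening: 0.0277
finger_force: 45.0
```

```bash
python3 -m handwheel '0 0 .02 0 0 0 20;0 0 .02 0 0 0 20;0 0 0 0 0 0 20;0 0 0 0 0 0 20;0 0 0 0 0 0 20;0 0 0 0 0 0 20;0 0 0 0 0 0 20;0 0 0 0 0 0 20;0 0 0 0 0 0 20;0 0 0 0 0 0 20' 45
python3 - <<'E'
from h import *
for k in range(4):
    s=env.get_state();print(np.round(s["ee_pos"],4),np.round(s["ft_force"],1),np.round(s["torque"],2))
    cam("wrist")
# pin still seated, gauge dial height in scene
i,d,c=cam("scene");P=cloud(d,c);z=P[...,2]
m=(abs(P[...,0]-.4998)<.02)&(abs(P[...,1]-.158)<.02)&(z>.068)&(z<.09);print("pin",m.sum(),P[m].mean(0) if m.any() else None)
E
```

```text
time_s: 38.75
ee_pos: [0.4911, 0.2051, 0.1783]
ee_rot: [[0.976, -0.217, 0.001], [-0.217, -0.976, 0.0], [0.001, -0.0, -1.0]]
ft_force: [-1.7, -1.2, 7.7]
opening: 0.0278
finger_force: 45.0
[0.4911 0.2051 0.1783] [-1.7 -1.2  7.7] [-0.34  0.56  0.05]
[0.4911 0.2051 0.1783] [-2.5 -1.1  7.3] [-0.38  0.51  0.01]
[0.4911 0.2051 0.1783] [-2.3 -1.8  7.4] [-0.35  0.53 -0.01]
[0.4911 0.2051 0.1783] [-2.  -1.3  7.1] [-0.35  0.57  0.02]
pin 33 [0.50023553 0.15485886 0.07393366]
```

```bash
python3 -c "
from plant import env
print(env.job_done())"
```

```text
the job is handed in; nothing more can be done
None
```

The job is handed in at about 39 s: the carriage is home and the lock pin is seated and released. The gauge is held upright, within about 1 mm of the ring's centre, with the grip sunk an estimated 4.8 mm (from hand height and press force).

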